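Clip in a sample rod and hold the pickup yoke up with the cam lever

TASK

Take the longer of the two metal sample rods from the rod rest and push it down past the sprung jaw of the test fixture until it sits fully down, centred, in both fork clips with the jaw closed over it, and let go of it. Then turn the fixture's cam lever up to the point of highest lift, where the lever stands upright and the pickup yoke is fully raised, and hold it there: the lever springs back by itself, so finish while still holding it upright. Leave the short rod and everything else on the bench where it is.

Things in the scene. Friction and masses are not known exactly. Their poses are not given: they have to be found in the camera images.
- fixture: test fixture, bolted down: aluminium base 110 x 190 x 12 mm, two fork clips, a hinged jaw behind them, a cam with a crank-shaped lever at one end. Origin on the bench under the middle of the rod seat. y runs along the rod seat towards the lever end, x from the front (where the lever leans at rest) to the back (jaw side), z up. Turned up to 0.3 rad; y is roughly to the robot's left
- seat (a point): where the long rod's centre must come to lie, 90 mm above the bench, axes as the fixture's, rod along y. Fork clips at y = -45 and +45 mm, each 14 mm wide; slot 14 mm, open upwards, floor at height 84 mm; front prong flares from 108 mm to 125 mm height, 17 mm in front. Between the clips (y -38 to 38 mm) nothing is higher than 53 mm: room for fingers holding the rod's middle, closing along x
- jaw (a joint): sprung steel jaw with a sloping nose over each clip, hinged along y, 12 mm behind the seat, 38 mm up. 0 = closed, grows to 0.4 rad as it is pushed back. The noses slope from height 127 mm (12 mm behind the seat) to tips at 102 mm (2 mm in front of it), closing the slots from above. A rod pushed straight down forces them about 0.13 rad back with about 5 to 12 N, then they snap shut over it
- rod_center (a point): centre of the long sample rod: plain aluminium, 12 mm diameter, 180 mm long, about 55 g, lying level along its own y (either way round) in one place of the rod rest, centre 36 mm above the bench. Grasp it across its middle: within 36 mm of the middle only the rest's 6 mm base plate is below
- rest: the rod rest, fixed: black plate 150 x 110 x 6 mm with two places for rods, at x = -50 and +50 mm, rods lying along its y in shallow notches. Origin under its centre. Which rod lies in which place varies
- grip (a point): middle of the lever's round black cross handle: 14 mm diameter, 52 mm long, along the fixture's y, sticking out from the lever arm away from the clips; the arm's middle is 28 mm away, the free end 24 mm. Moves on a circle of 85 mm radius about the pivot. Take it from above, one finger in front and one behind (closing along the fixture's x); being round, it turns between the fingers
- pivot (a point): the point on the lever's turning axis straight in line with the handle's grip point: fixture x = 0, y = 140 mm, 38 mm above the bench; the axis runs along the fixture's y
- crank (a joint): cam lever angle, rad. 0 = at rest, leaning 1.3 rad from upright towards the fixture's -x (handle 61 mm above the bench); 1.3 = upright, the cam's highest point (handle 123 mm up, straight over the pivot); beyond it goes over to +x and the yoke sinks, stop at 2.2. A spring always pulls it back to 0: about 2 N at the handle at rest, 4.5 N upright; it never stays up by itself
- yoke (a joint): height of the pickup yoke in m: 0 = down, 0.0103 = its highest, with the lever upright. A black U with two dark steel poles around the rod's end between clip and lever (y = 70 mm); the cam raises it; it does not touch the rod
- short_rod_center (a point): the centre of the short sample rod, 12 mm diameter, 120 mm long, aluminium, on the other place of the rod rest, axis along its own y: leave it there
- mug: white mug, 95 mm tall, 80 mm across; leave it. Origin under its centre
- meter: black hand-held meter lying flat, 80 x 150 x 36 mm; leave it. Origin under its centre
- mouse: black computer mouse, 105 x 60 x 30 mm; leave it. Origin under its centre
- screwdriver: screwdriver lying flat, 190 mm long along its own x; leave it
- jar: clear jar with black lid, 80 mm tall, 60 mm across; leave it. Origin under its centre
- weight: brass weight with a knob, 54 mm tall, 38 mm across; leave it. Origin under its centre

How it is judged:
By the outcome, as a careful person would: the job done as asked, in the order asked, and still so for the second after the job is handed in, while the arm keeps its last pose, push and grip.
It also fails if it takes over 58 s, if anything falls off the work surface, if the arm or the gripper's body presses on something with over 40 N, if the wrist force passes 120 N, or if a joint passes its speed limit or range.

ROBOT

A 6-joint arm with a two-finger parallel gripper is mounted at the origin on the work surface. World frame = base frame: x ahead of the robot, y to its left, z up, the work surface at z = 0. Lengths are in m, angles in degrees, forces in N, time in s.
With the tool pointing down it reaches from about 0.375 to 0.75 m from the base axis. Payload 9 kg.
Tool frame: the origin (TCP) lies where the fingers leave the gripper's body, on its centre line; the fingertips stand 73 mm ahead of it and the grasp point (between the pads) lies 54 mm ahead of it (robot.tip_reach is the distance from the TCP to the fingertips, in m); z points along the fingers, y is the direction in which the jaws open and shut (so a half turn about z gives the same grasp; the last joint's range is limited). The gripper opens to 85 mm and grips with 20 to 120 N. Pads are 22 mm wide; open, the fingers measure 114 mm over their backs; the gripper's body (76 mm by 85 mm) begins 54 mm behind the grasp point. The pads swing forward as they close: fully open they stand 13 mm farther back than shut.
Start: joints at [-85.296, 5.964, 5.575, 89.605, 0, 77.527], TCP at [0.177, -0.573, 0.304] pointing down, gripper open.
Joint ranges: [-171.21, 171.21], [-48.23, 106.86], [-62.78, 66.21], [-105.2, 120.99], [-86.42, 89.51], [-180, 180]. Speed limits (degrees/s): [127.2, 127.2, 147.25, 180, 180, 180].

INTERFACE

Orientations are given as [roll, pitch, yaw] about the fixed x, y, z axes, in that order (R = Rz(yaw) Ry(pitch) Rx(roll)).
In Python, from plant import robot gives the robot as it stands. Calls block until the motion is done:
- robot.move_pose(position, orientation): joint-space move of the TCP to a pose.
- robot.line_to(position, vel=0.15, rotation=None, guard=None): straight line of the TCP; rotation=None keeps the orientation; vel is the mean speed in m/s. With guard (N) it stops when the force on the tool has changed by that much, and returns True; else False.
- robot.goto_joints(angles): joint-space move.
- robot.set_gripper(opening): finger opening in m; the grip force is fixed at half the most; returns when the fingers have stopped.
- robot.pause(seconds).
- robot.ik(position, orientation): joint angles nearest the present ones, or None.
- robot.observe(): the state.
- robot.grab_frame(name): name is "scene" or "side" or "wrist"; returns the picture (480x640x3 uint8, blue, green, red); there is no depth.
- robot.get_calibration(name): a dict with "vertical_fov" (degrees; the focal length in pixels is half the picture's height over the tangent of half this angle, whatever the lens; pixels are square), "cx", "cy" (the principal point, pixels), "rvec" (rotation vector, rad) and "tvec" (3), from world to camera coordinates, as OpenCV has them. Camera axes: x right, y down, z forward; pixel columns grow to the right and rows downward; lengths in m; the calibration is good to about 2 mm. A picture is of the moment at which its call begins: read the wrist's pose just before it. get_calibration takes no time and is no camera call; for the wrist camera it gives the pose at the moment of the call.
A pose or a line that the arm cannot do raises robot.IKError and nothing moves.
- robot.job_done(): hands the job in, once; it reports no verdict.
The state is a dict: "time": time; "q": joint angles; "qvel": joint speeds; "joint_torque": joint torques, N m; "tool_pos": TCP position; "tcp_rot": TCP orientation; "ft_force": force on the tool from outside, world axes, zero at the start; "torque": the same for the moment, N m; "gripper_width": finger opening in m.
Only numpy, scipy, OpenCV 4.12 (cv2) and the standard library are available. Lean on these libraries where they do the work, as an engineer would, in place of code of your own. Each camera call takes 0.05 s, during which the arm holds its last target.

## Working session

There is one attempt and no reset: what is moved stays moved. The work goes in short steps, each a Python script; the robot and the scene stay as the last script left them, time stands still between calls to the robot, and variables do not carry over. Pictures are saved under pics/ and viewed, and the job is handed in when it is done.

```bash
ls; mkdir -p pics
python3 - <<'E'
from plant import robot
import cv2
for n in ("scene","side","wrist"):
    c=robot.get_calibration(n); print(n,c)
    cv2.imwrite(f"pics/a_{n}.png",robot.grab_frame(n))
s=robot.observe(); print(s)
E
```

```text
pics
scene {'vertical_fov': 45.93048985700142, 'cx': 328.2100269862081, 'cy': 241.56168430737938, 'rvec': array([ 2.48924101,  0.63564415, -0.20591579]), 'tvec': array([-0.50336642, -0.14536841,  1.56949971])}
side {'vertical_fov': 55.436973730078066, 'cx': 312.76757094655784, 'cy': 244.08640341404208, 'rvec': array([ 0.92072661, -2.46893811,  1.08595993]), 'tvec': array([0.44971955, 0.29028488, 0.97934654])}
wrist {'vertical_fov': 60.81230181886184, 'cx': 319.9204711848661, 'cy': 243.39733834859078, 'rvec': array([-2.30279907,  1.69801627,  0.2865658 ]), 'tvec': array([-0.59928432, -0.04223799,  0.37964259])}
{'time': 0.15, 'q': array([-8.52985770e+01,  5.99193315e+00,  5.54062242e+00,  8.96039448e+01,
       -7.22642212e-04,  7.75244178e+01]), 'qvel': array([ 0.03680593, -0.01978607,  0.05860593, -0.13685336, -0.08489463,
       -0.01919292]), 'joint_torque': array([ 4.01730867e-03, -5.57356882e+01,  5.04007244e+01,  1.22140438e-02,
       -2.71604331e-04, -5.75975534e-07]), 'tool_pos': array([ 0.17716477, -0.57308094,  0.30332089]), 'tcp_rot': array([-1.79945893e+02, -1.12309078e-02,  1.71770003e+01]), 'ft_force': array([-0.94429186,  0.95958523,  0.91506246]), 'torque': array([-0.03498609, -0.00044371,  0.00070214]), 'gripper_width': 0.08521189557904979}
```

View pics/a_scene.png

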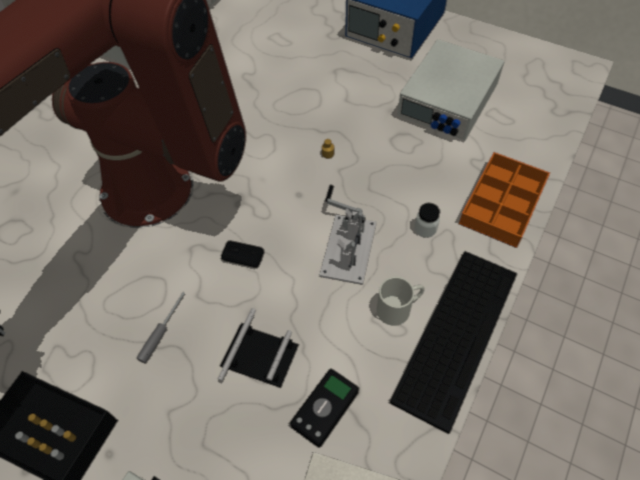

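View pics/a_side.png

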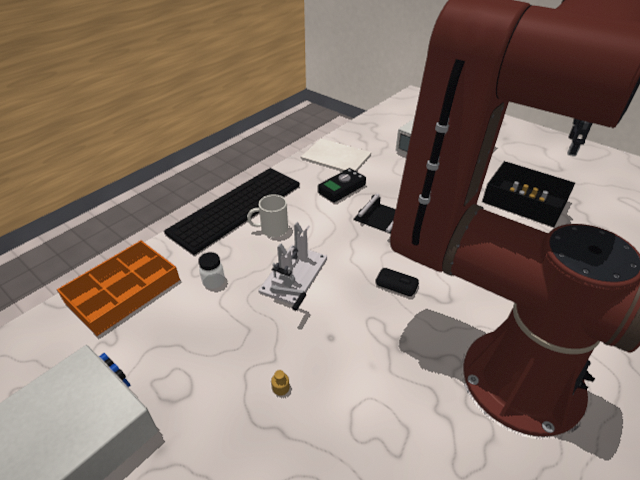

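View pics/a_wrist.png

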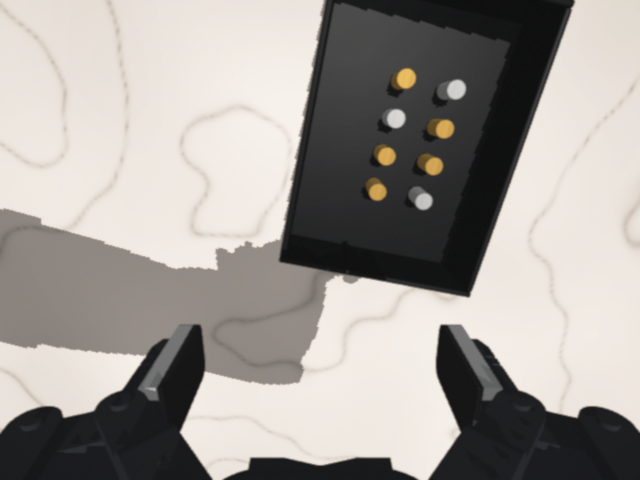

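Scene picture: the rest has its long rod on the left, from about (252,312) to (221,380), and the short rod from (289,333) to (270,377). The fixture base centre is near (349,245) and the lever handle near (330,192). I'll take rough positions first, then close wrist views.

```bash
cat > h.py <<'E'
import numpy as np, cv2
from plant import robot
def cam(n):
    c=robot.get_calibration(n); f=240/np.tan(np.radians(c["vertical_fov"]/2))
    K=np.array([[f,0,c["cx"]],[0,f,c["cy"]],[0,0,1]]); R=cv2.Rodrigues(np.array(c["rvec"]))[0]
    return K,R,np.array(c["tvec"])
def ray(C,u,v):
    K,R,t=C; d=R.T@np.linalg.inv(K)@np.array([u,v,1.]); return -R.T@t,d
def onz(C,u,v,z):
    o,d=ray(C,u,v); return o+d*(z-o[2])/d[2]
def proj(C,P):
    K,R,t=C; p=(K@(R@np.atleast_2d(P).T+t[:,None])); return (p[:2]/p[2]).T
E
python3 - <<'E'
from h import *
C=cam("scene")
for nm,u,v,z in [("l1",252,312,.036),("l2",221,380,.036),("s1",289,333,.036),("s2",270,377,.036),("base TL",344,203,.012),("BL",320,276,.012),("BR",362,282,.012),("TR",376,222,.012),("handle",330,192,.06),("mug",396,300,.05),("jar",428,215,.06),("meter",325,405,.03),("mouse",243,253,.03),("wt",327,148,.03)]:
    print(nm,onz(C,u,v,z).round(3))
E
```

```text
l1 [ 0.478 -0.19   0.036]
l2 [ 0.508 -0.36   0.036]
s1 [ 0.581 -0.195  0.036]
s2 [ 0.598 -0.303  0.036]
base TL [0.508 0.209 0.012]
BL [ 0.562 -0.019  0.012]
BR [0.661 0.015 0.012]
TR [0.611 0.194 0.012]
handle [0.476 0.191 0.06 ]
mug [ 0.76 -0.01  0.05]
jar [0.73  0.244 0.06 ]
meter [ 0.731 -0.298  0.03 ]
mouse [ 0.366 -0.062  0.03 ]
wt [0.38  0.347 0.03 ]
```

Run:
```python
from h import *
from scipy.spatial.transform import Rotation as Ro
s=robot.observe(); K,R,t=cam("wrist")
T=Ro.from_euler('xyz',s["tcp_rot"],degrees=True).as_matrix()
print(T.T@(-R.T@t-s["tool_pos"]), T.T@R.T)
robot.move_pose([0.50,-0.22,0.36],[180,0,100])
s=robot.observe();print(s["time"],s["q"])
C=cam("wrist"); np.savez("w1.npz",K=C[0],R=C[1],t=C[2]); cv2.imwrite("pics/b_wrist.png",robot.grab_frame("wrist"))
```

```text
[ 8.39303488e-02 -3.91082339e-05 -6.85132446e-02] [[ 1.04077045e-05 -9.45204406e-01 -3.26479143e-01]
 [ 9.99999929e-01  1.32615500e-04 -3.52062461e-04]
 [ 3.76067184e-04 -3.26479116e-01  9.45204340e-01]]
1.9083 [-3.75584404e+01 -2.23239285e+00  3.04751028e+00  9.53020721e+01
 -1.29352300e-02  4.25439846e+01]
```

View pics/b_wrist.png

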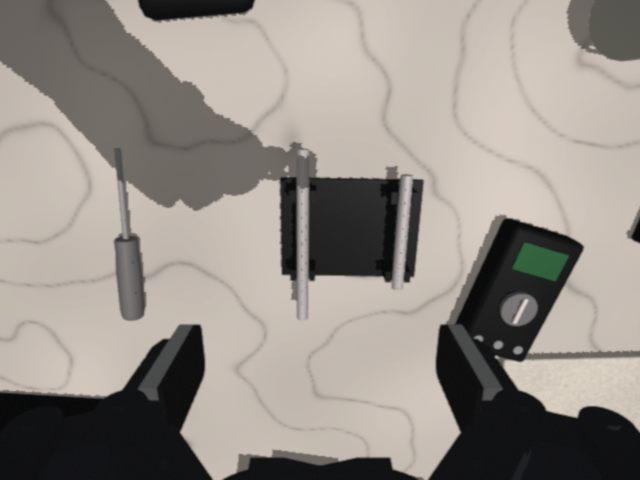

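The wrist view shows the long rod from about (303,152) to (303,318) on the left, and the short rod from (405,178) to (398,288) on the right. I'll get the same kind of view over the fixture and an enlargement of the rod.

Run:
```python
from h import *
im=cv2.imread("pics/b_wrist.png"); c=im[135:335,255:435]
cv2.imwrite("pics/b_crop.png",cv2.resize(c,None,fx=3,fy=3,interpolation=cv2.INTER_CUBIC)[:600])
robot.move_pose([0.59,0.03,0.36],[180,0,102])
s=robot.observe();print(s["time"],s["q"])
C=cam("wrist"); np.savez("w2.npz",K=C[0],R=C[1],t=C[2]); im=robot.grab_frame("wrist");cv2.imwrite("pics/c_wrist.png",im)
C=cam("scene"); im=robot.grab_frame("side");cv2.imwrite("pics/c_side.png",im)
```

```text
2.9917 [-9.86495426e+00  5.55808012e+00  1.09975592e+01  9.54456012e+01
 -2.45197529e-02  6.81966797e+01]
```

View pics/b_crop.png

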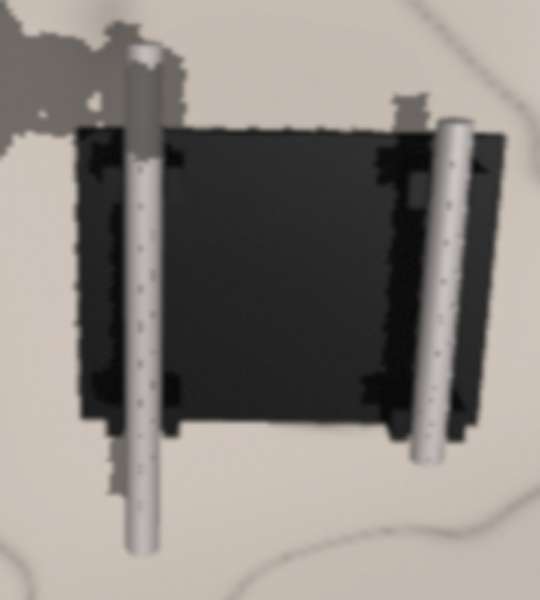

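View pics/c_wrist.png

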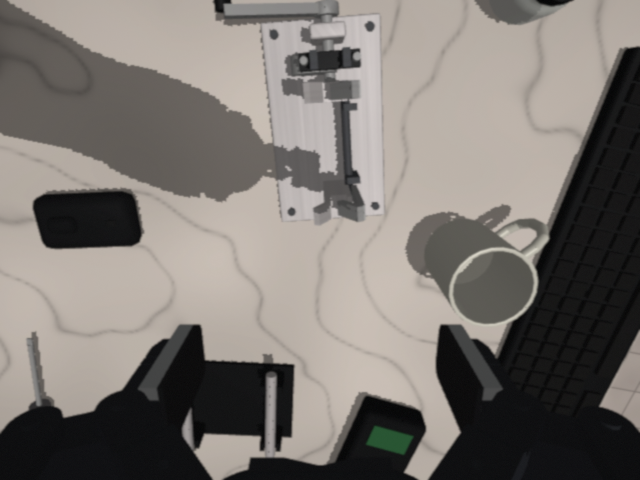

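View pics/c_side.png

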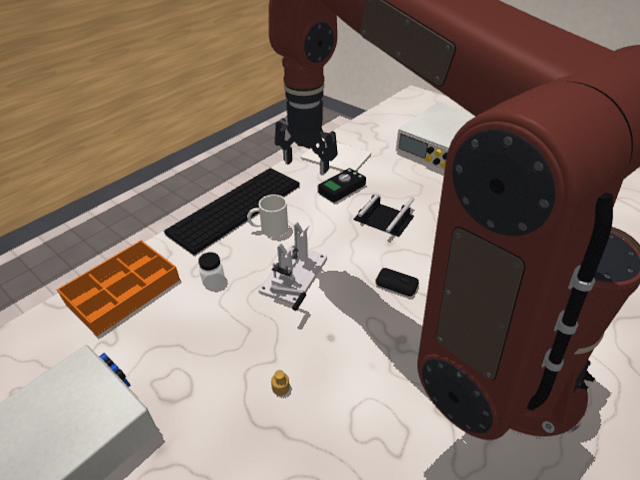

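The rod ends in the picture are at about (303,149) and (303,320). The fixture is only partly visible at the top of its view (base corners (383,213) and (281,221), handle cut off at (225,8)), so I'll move over it.

Run:
```python
from h import *
d=np.load("w1.npz"); C=(d["K"],d["R"],d["t"])
im=cv2.imread("pics/b_wrist.png"); g=cv2.cvtColor(im,cv2.COLOR_BGR2GRAY)
def line(c0,c1,r):
    pts=[]
    for v in r:
        row=g[v,c0:c1].astype(float)
        m=row>90
        w=np.where(m)[0]
        # subpixel edges
        a,b=w[0],w[-1]
        ea=a-(row[a]-90)/(row[a]-row[a-1]); eb=b+(row[b]-90)/(row[b]-row[b+1])
        pts.append((v,c0+(ea+eb)/2,eb-ea))
    p=np.array(pts); k=np.polyfit(p[:,0],p[:,1],1); print(k,p[:,2].mean()); return k
k=line(292,316,range(195,265)); 
uk=lambda v:np.polyval(k,v)
A=onz(C,uk(149.3),149.3,.030);B=onz(C,uk(319.5),319.5,.042)
# line at z=.036
P=onz(C,uk(160),160,.036);Q=onz(C,uk(310),310,.036)
d=P-Q; print(A,B,np.linalg.norm((A-B)[:2]),"mid",((A+B)/2),"yaw",np.degrees(np.arctan2(-d[0],d[1])))
robot.move_pose([0.57,0.16,0.33],[180,0,102])
C=cam("wrist"); np.savez("w3.npz",K=C[0],R=C[1],t=C[2]); im=robot.grab_frame("wrist");cv2.imwrite("pics/d_wrist.png",im)
```

```text
[-2.49384308e-03  3.03062899e+02] 11.589534805008478
[ 0.47567032 -0.18241406  0.03      ] [ 0.50370822 -0.35690042  0.042     ] 0.17672468508865644 mid [ 0.48968927 -0.26965724  0.036     ] yaw 8.968688781283744
```

View pics/d_wrist.png

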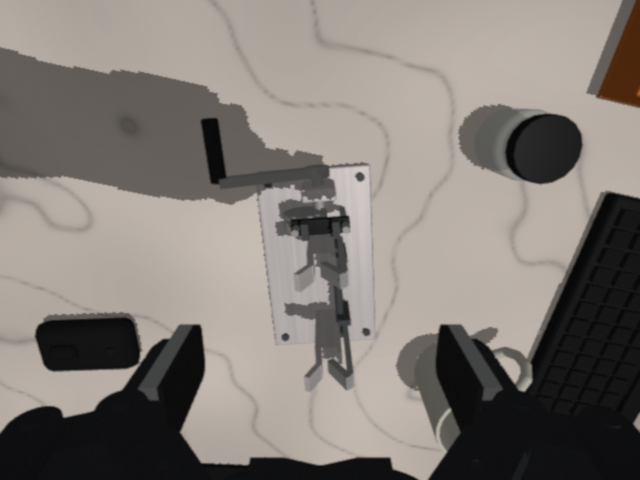

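Run:
```python
import cv2
im=cv2.imread("pics/d_wrist.png"); c=im[110:260,190:390]
cv2.imwrite("pics/d_crop.png",cv2.resize(c,None,fx=4,fy=4,interpolation=cv2.INTER_CUBIC))
c=im[250:400,230:430]
cv2.imwrite("pics/d_crop2.png",cv2.resize(c,None,fx=4,fy=4,interpolation=cv2.INTER_CUBIC))
```

```text
(no output)
```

View pics/d_crop.png

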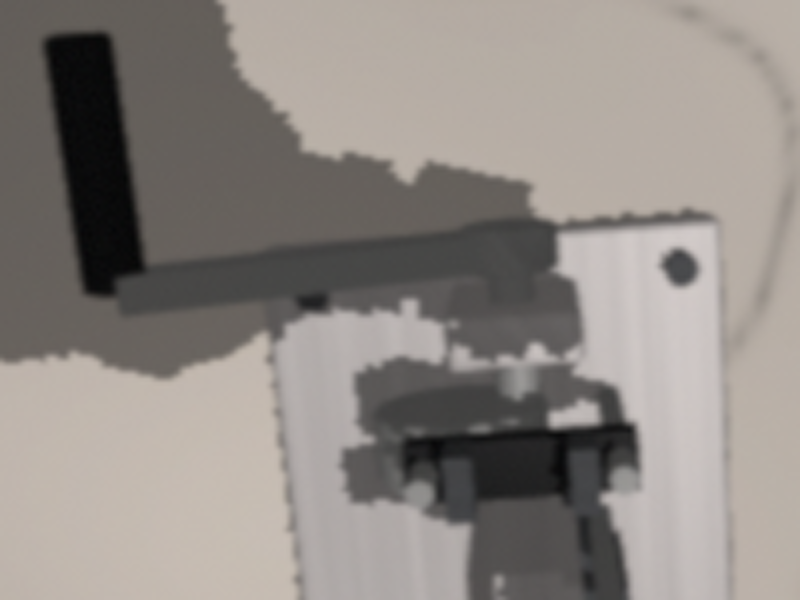

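View pics/d_crop2.png

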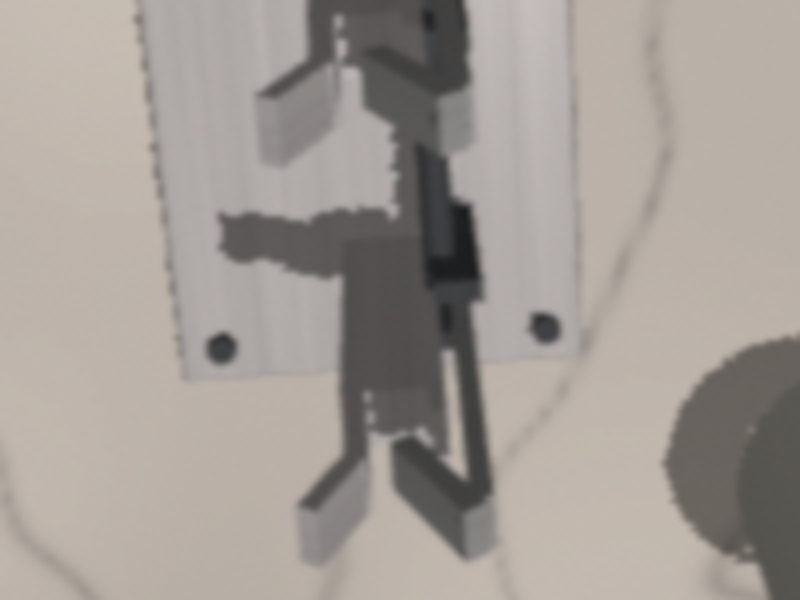

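The pictures show the fixture base corners at about (369.5,164.5), (374,339), (276.5,344.5), with left edge points (259,194) and (265,259.5). The black handle runs from (209,119) to (217,182), and the clip flares and jaw noses sit near (313,270), (333,275), (312,378) and (340,376).

Run:
```python
from h import *
d=np.load("w3.npz"); C=(d["K"],d["R"],d["t"])
a=lambda x,y:(190+x/4-.375,110+y/4-.375)
b=lambda x,y:(230+x/4-.375,250+y/4-.375)
pts={"TR":(a(718,220),.012),"BR":(b(578,355),.012),"BL":(b(185,379),.012),"Ltop":(a(275,335),.012),"Lmid":(a(298,560),.012),
"h_free":(a(77,35),.058),"h_arm":(a(111,292),.061),
"fl- out+":(b(297,510),.125),"fl- out-":(b(315,566),.125),"fl- in+":(b(364,455),.108),
"fl+ out+":(b(256,96),.125),"fl+ out-":(b(278,166),.125),
"nose- tip+":(b(393,442),.102),"nose- tip-":(b(398,490),.102),"nose- top+":(b(463,502),.127),"nose- top-":(b(467,560),.127),
"nose+ tip+":(b(360,50),.102),"nose+ top+":(b(438,95),.127),"nose+ top-":(b(440,152),.127)}
W={k:onz(C,*p,z) for k,(p,z) in pts.items()}
y1=W["TR"]-W["BR"]; y2=W["Ltop"]-W["BL"]; 
for e in (y1,y2,W["h_free"]-W["h_arm"]): print(np.degrees(np.arctan2(-e[0],e[1])),np.linalg.norm(e[:2]))
e=W["BR"]-W["BL"]; print(np.degrees(np.arctan2(e[1],e[0])),np.linalg.norm(e[:2]))
th=np.arctan2(-y1[0],y1[1])*.5+np.arctan2(-y2[0],y2[1])*.5
R2=np.array([[np.cos(th),np.sin(th)],[-np.sin(th),np.cos(th)]])
o=np.array([.59,.1])
for k in W: print(k,W[k].round(4),(R2@(W[k][:2]-o)*1000).round(1))
```

```text
15.908845375791298 0.1876014058237601
15.741620368035436 0.16776692773436272
15.749729334488968 0.051066527254453625
16.080973667999164 0.10726146423238615
TR [0.6085 0.1976 0.012 ] [44.5 88.9]
BR [0.66   0.0172 0.012 ] [ 44.7 -98.7]
BL [ 0.5569 -0.0125  0.012 ] [-62.5 -99.2]
Ltop [0.5114 0.149  0.012 ] [-62.3  68.6]
Lmid [0.5262 0.0935 0.012 ] [-63.1  11.1]
h_free [0.468  0.2118 0.058 ] [-86.9 140.8]
h_arm [0.4818 0.1626 0.061 ] [-87.   89.8]
fl- out+ [0.5827 0.0368 0.125 ] [-24.3 -58.8]
fl- out- [0.5889 0.0244 0.125 ] [-21.7 -72.5]
fl- in+ [0.5956 0.0404 0.108 ] [-10.9 -58.8]
fl+ out+ [0.5579 0.1231 0.125 ] [-24.6  30.9]
fl+ out- [0.5645 0.1102 0.125 ] [-21.8  16.7]
nose- tip+ [0.6018 0.0407 0.102 ] [ -4.8 -60.2]
nose- tip- [0.6054 0.0291 0.102 ] [ -4.5 -72.4]
nose- top+ [0.6141 0.047  0.127 ] [  8.8 -57.6]
nose- top- [0.6181 0.0337 0.127 ] [  8.9 -71.4]
nose+ tip+ [0.5763 0.1268 0.102 ] [-5.8 29.6]
nose+ top+ [0.5899 0.131  0.127 ] [ 8.3 29.8]
nose+ top- [0.5927 0.12   0.127 ] [ 8.1 18.5]
```

Fixture yaw is about 15.85°, and its origin is near (0.59,0.10) plus a local offset of (-4,-21) mm. I'll grasp the rod now and refine afterwards with the rod in hand in the same camera view.

Run:
```python
from h import *
x,y=.4897,-.2697
robot.move_pose([x,y,.20],[180,0,99])
robot.line_to([x,y,.092],vel=.12,guard=15)
print(robot.observe()["tool_pos"])
robot.set_gripper(0.0)
s=robot.observe();print(s["gripper_width"],s["ft_force"],s["tool_pos"])
robot.line_to([x,y,.25],vel=.2)
s=robot.observe();print(s["time"],s["gripper_width"],s["ft_force"])
robot.move_pose([.58,.08,.30],[180,0,105.85])
C=cam("wrist"); np.savez("w4.npz",K=C[0],R=C[1],t=C[2]); im=robot.grab_frame("wrist");cv2.imwrite("pics/e_wrist.png",im)
s=robot.observe();print(s["time"],s["tool_pos"],s["tcp_rot"],s["gripper_width"])
```

```text
[ 0.4901774  -0.27004784  0.09292283]
0.010051844982721601 [-0.53470935 -0.32796173  2.48517117] [ 0.48972325 -0.26977339  0.09219384]
8.0833 0.009991580979753806 [-0.31230725  0.16376441 -1.16664156]
9.5 [0.58005291 0.07877791 0.29960016] [-1.79967588e+02  5.63190000e-03  1.05758213e+02] 0.009574180663700589
```

View pics/e_wrist.png

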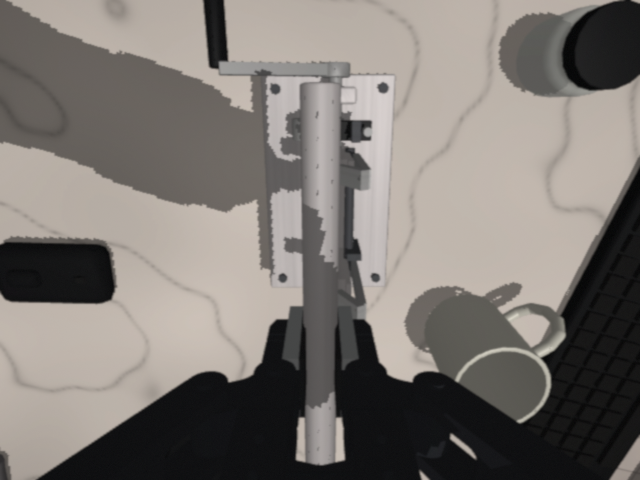

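The rod is held, spanning from the near end at about (320,82) to the far end at about (320,465). Both ends are visible, so I can measure how well it is centred in the hand.

Run:
```python
from h import *
from scipy.spatial.transform import Rotation as Ro
im=cv2.imread("pics/e_wrist.png"); g=cv2.cvtColor(im,cv2.COLOR_BGR2GRAY)
cv2.imwrite("pics/e_crop.png",np.hstack([cv2.resize(im[60:160,260:390],None,fx=3,fy=5),cv2.resize(im[380:480,260:390],None,fx=3,fy=5)]))
d=np.load("w4.npz"); C=(d["K"],d["R"],d["t"])
T=Ro.from_euler('xyz',[180,0,105.8],degrees=True).as_matrix(); tp=np.array([.58005,.07878,.2996])
for v in (80,82,84,463,465,467):
    for z in (.2434-.006,.2434,.2434+.006): print(v,round(z,3),(T.T@(onz(C,320,v,z)-tp)*1000).round(1))
```

```text
80 0.237 [90.6 -0.2 62.2]
80 0.243 [90.3 -0.1 56.2]
80 0.249 [90.  -0.1 50.2]
82 0.237 [90.  -0.2 62.2]
82 0.243 [89.7 -0.1 56.2]
82 0.249 [89.5 -0.1 50.2]
84 0.237 [89.5 -0.2 62.2]
84 0.243 [89.2 -0.1 56.2]
84 0.249 [89.  -0.1 50.2]
463 0.237 [-57.   -0.2  62.2]
463 0.243 [-50.5  -0.2  56.2]
463 0.249 [-44.   -0.2  50.2]
465 0.237 [-58.1  -0.2  62.2]
465 0.243 [-51.5  -0.2  56.2]
465 0.249 [-45.   -0.2  50.2]
467 0.237 [-59.1  -0.2  62.2]
467 0.243 [-52.6  -0.2  56.2]
467 0.249 [-46.   -0.2  50.2]
```

View pics/e_crop.png

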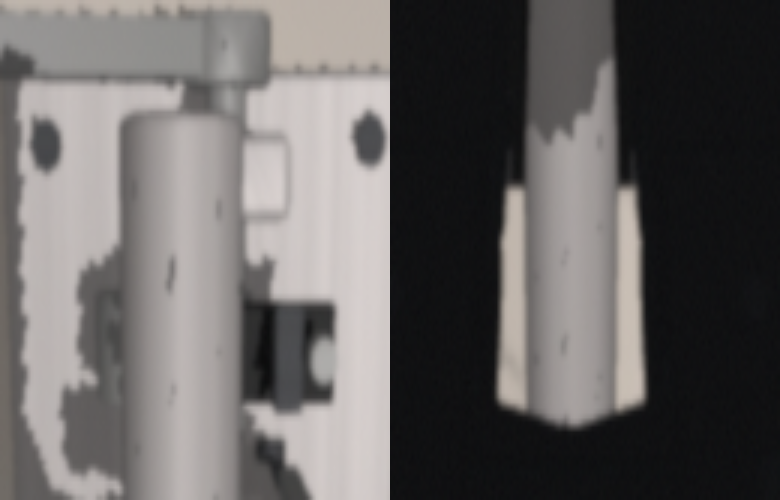

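The rod is centred in the hand to about 0.5 mm both ways: near end at 89.6 mm against 90, lateral offset -0.15 mm. Next come two close offset views of the clips to pin down the seat.

Run:
```python
from h import *
th=np.radians(15.85); ex=np.array([np.cos(th),np.sin(th)]); ey=np.array([-np.sin(th),np.cos(th)])
S=np.array([.5919,.0787])
for i,dx in ((5,-.045),(6,.045)):
    p=S+dx*ex+.01*ey
    robot.move_pose([p[0],p[1],.265],[180,0,105.85]); robot.pause(.15)
    s=robot.observe()
    C=cam("wrist"); np.savez(f"w{i}.npz",K=C[0],R=C[1],t=C[2],tp=s["tool_pos"],rot=s["tcp_rot"]); cv2.imwrite(f"pics/f{i}.png",robot.grab_frame("wrist"))
print(s["time"],s["tool_pos"],p,s["tcp_rot"])
```

```text
10.625 [0.6321609  0.10041959 0.26551302] [0.6324579  0.10061019] [1.79980548e+02 1.17279195e-02 1.05840948e+02]
```

View pics/f5.png

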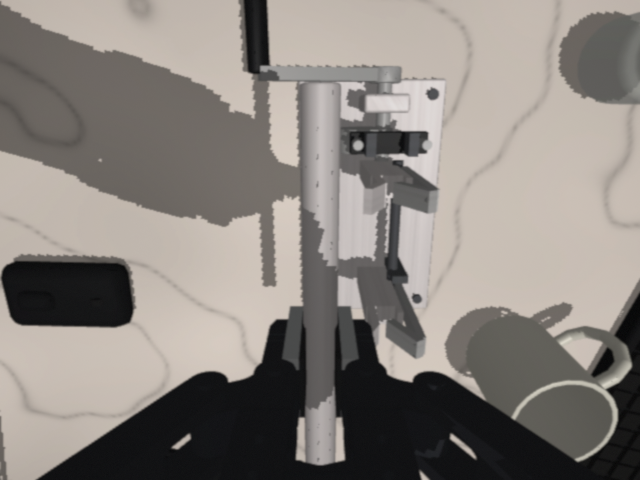

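View pics/f6.png

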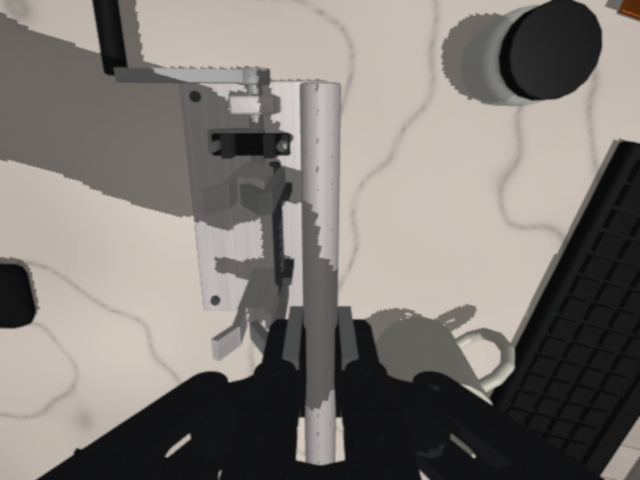

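Run:
```python
import cv2
a=cv2.imread("pics/f5.png")
cv2.imwrite("pics/f5c.png",cv2.resize(a[50:200,300:450],None,fx=4,fy=4,interpolation=cv2.INTER_CUBIC))
cv2.imwrite("pics/f5d.png",cv2.resize(a[230:380,330:480],None,fx=4,fy=4,interpolation=cv2.INTER_CUBIC))
a=cv2.imread("pics/f6.png")
cv2.imwrite("pics/f6c.png",cv2.resize(a[50:240,170:310],None,fx=3,fy=3,interpolation=cv2.INTER_CUBIC))
cv2.imwrite("pics/f6d.png",cv2.resize(a[220:370,170:320],None,fx=4,fy=4,interpolation=cv2.INTER_CUBIC))
```

```text
(no output)
```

View pics/f5c.png

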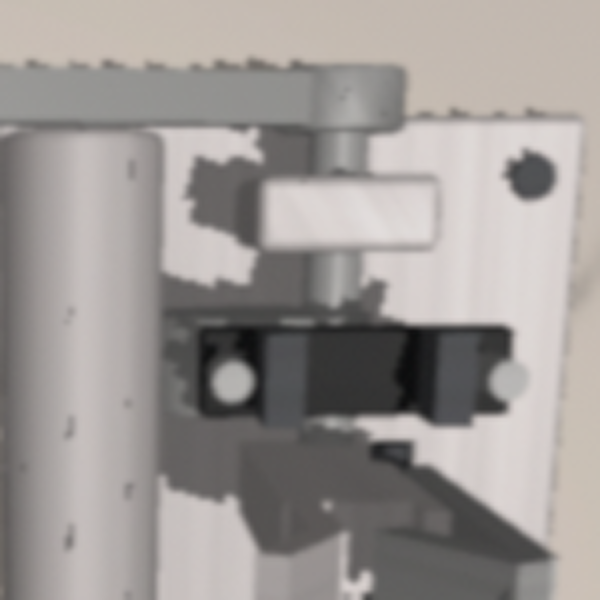

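View pics/f5d.png

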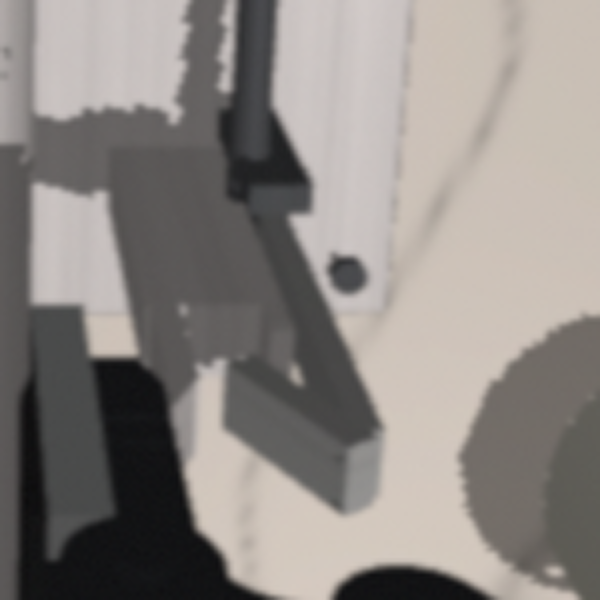

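View pics/f6c.png

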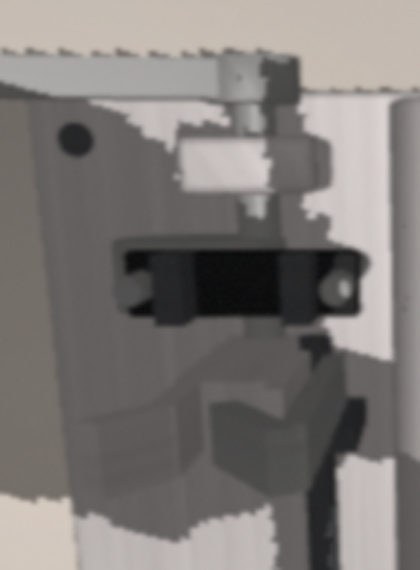

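View pics/f6d.png

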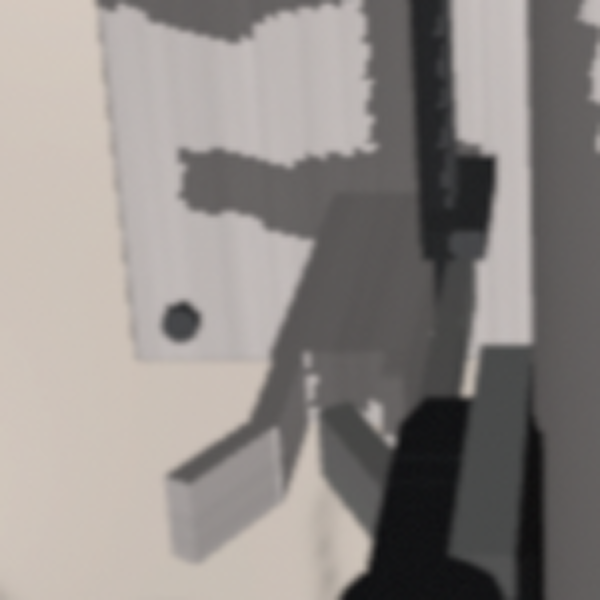

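The close views show, in crop coordinates, clip flares and jaw noses at both clips. The nose edge at the -45 mm clip is at about (386,318) in f5, and the flare edge is at about (212,340) in f6.

Run:
```python
from h import *
th=np.radians(15.85); ex=np.array([np.cos(th),np.sin(th)]); ey=np.array([-np.sin(th),np.cos(th)])
S=np.array([.5919,.0787])
def go(i,ox,oy,f,P):
    d=np.load(f"w{i}.npz"); C=(d["K"],d["R"],d["t"])
    for n,x,y,z,tx,ty in P:
        w=onz(C,ox+(x+.5)/f-.5,oy+(y+.5)/f-.5,z)[:2]-S; w=np.array([ex@w,ey@w])*1000
        print(i,n,w.round(1),"resid",(w-[tx,ty]).round(1))
go(5,330,230,4,[("n- tip+",225,358,.102,-2,-38),("n- tip-",225,432,.102,-2,-52),("n- top+",345,442,.127,12,-38),("n- top-",345,512,.127,12,-52)])
go(5,300,50,4,[("n+ top+",520,565,.127,12,52),("f+ out+",271,552,.125,-17,52),("f+ in+",340,530,.108,-7,52),("base TR",582,120,.012,0,0)])
go(6,170,220,4,[("f- out+",169,480,.125,-17,-38),("f- out-",190,562,.125,-17,-52),("f- in+",278,428,.108,-7,-38),("f- in-",286,494,.108,-7,-52),("n- tip+",322,408,.102,-2,-38),("base BL",137,358,.012,0,0)])
go(6,170,50,3,[("n+ tip+",210,403,.102,-2,52),("n+ tip-",217,467,.102,-2,38),("n+ top-",305,490,.127,12,38)])
d=np.load("w5.npz")
```

```text
5 n- tip+ [ -1.9 -38.6] resid [ 0.1 -0.6]
5 n- tip- [ -1.2 -52.2] resid [ 0.8 -0.2]
5 n- top+ [ 11.8 -38.3] resid [-0.2 -0.3]
5 n- top- [ 12.7 -50.3] resid [0.7 1.7]
5 n+ top+ [12.2 50.1] resid [ 0.2 -1.9]
5 f+ out+ [-19.7  51.4] resid [-2.7 -0.6]
5 f+ in+ [-8.2 51.1] resid [-1.2 -0.9]
5 base TR [ 47.7 108.9] resid [ 47.7 108.9]
6 f- out+ [-19.1 -37.9] resid [-2.1  0.1]
6 f- out- [-17.2 -52. ] resid [-0.2 -0. ]
6 f- in+ [ -6.4 -39.2] resid [ 0.6 -1.2]
6 f- in- [ -5.9 -51.1] resid [1.1 0.9]
6 n- tip+ [ -0.4 -39.1] resid [ 1.6 -1.1]
6 base BL [-58.  -78.2] resid [-58.  -78.2]
6 n+ tip+ [-1.5 50. ] resid [ 0.5 -2. ]
6 n+ tip- [-0.9 37.5] resid [ 1.1 -0.5]
6 n+ top- [19.1 39.5] resid [7.1 1.5]
```

Residuals are under about 1 mm, so the seat is at S = (0.5922,0.0785). Next I insert the rod.

Run:
```python
from h import *
th=np.radians(15.85); ex=np.array([np.cos(th),np.sin(th)]); ey=np.array([-np.sin(th),np.cos(th)])
p=np.array([.5919,.0787])+.0003*ex
r=[180,0,105.85]
robot.move_pose([p[0],p[1],.215],r); robot.pause(.1)
f0=robot.observe()["ft_force"]
for z in (.19,.18,.172,.166,.160,.155,.150,.1462):
    g=robot.line_to([p[0],p[1],z],vel=.05,rotation=r,guard=35)
    s=robot.observe(); f=s["ft_force"]-f0; e=s["tool_pos"][:2]-p
    print(z,g,s["tool_pos"][2].round(4),"F",(ex@f[:2]).round(1),(ey@f[:2]).round(1),f[2].round(1),"e",(ex@e*1e3).round(2),(ey@e*1e3).round(2),s["time"])
    if g: break
```

```text
0.19 False 0.1899 F -0.2 -0.0 -0.3 e -0.04 0.03 11.8
0.18 False 0.1795 F -0.5 0.7 -0.4 e -0.28 0.1 12.15
0.172 False 0.1714 F -2.3 -1.3 -0.7 e -0.5 0.02 12.4583
0.166 False 0.1658 F -3.4 -1.5 0.5 e -0.29 -0.07 12.725
0.16 False 0.1591 F -4.0 -0.2 -3.5 e -0.54 0.23 12.9917
0.155 False 0.1539 F -1.8 -0.4 -7.5 e -0.51 0.16 13.2417
0.15 False 0.1502 F -1.9 0.9 -3.2 e 0.42 -0.04 13.4917
0.1462 False 0.1464 F 0.0 1.5 -1.4 e 0.29 -0.06 13.7417
```

Run:
```python
from h import *
th=np.radians(15.85); ex=np.array([np.cos(th),np.sin(th)]); ey=np.array([-np.sin(th),np.cos(th)])
p=np.array([.5919,.0787])+.0003*ex
r=[180,0,105.85]
robot.pause(.2)
for z in (.1462,.1452,.1442):
    g=robot.line_to([p[0],p[1],z],vel=.02,rotation=r,guard=25); robot.pause(.15)
    s=robot.observe(); print(z,g,s["tool_pos"],s["ft_force"].round(1),s["gripper_width"],s["time"])
    if g: break
C=cam("wrist"); cv2.imwrite("pics/g_w.png",robot.grab_frame("wrist"));
np.savez("w7.npz",K=C[0],R=C[1],t=C[2],tp=s["tool_pos"])
a=robot.grab_frame("side");cv2.imwrite("pics/g_s.png",cv2.resize(a[200:350,220:370],None,fx=4,fy=4,interpolation=cv2.INTER_CUBIC))
```

```text
0.1462 False [0.5922244  0.07878707 0.14627616] [-0.2  0.3  0.5] 0.00955242006635514 14.3417
0.1452 False [0.59226979 0.07881154 0.1461173 ] [-2.1  0.3  6.8] 0.009785245446094642 14.7417
0.1442 False [0.59230509 0.07881714 0.14601624] [-7.2 -0.1 13.3] 0.00990147507379801 15.1417
```

View pics/g_w.png

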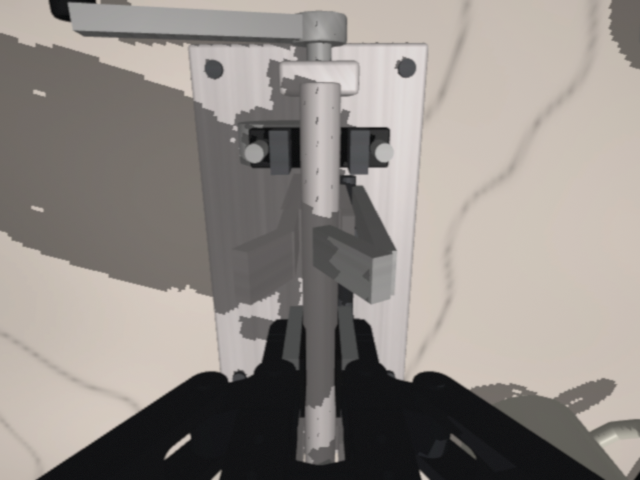

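View pics/g_s.png

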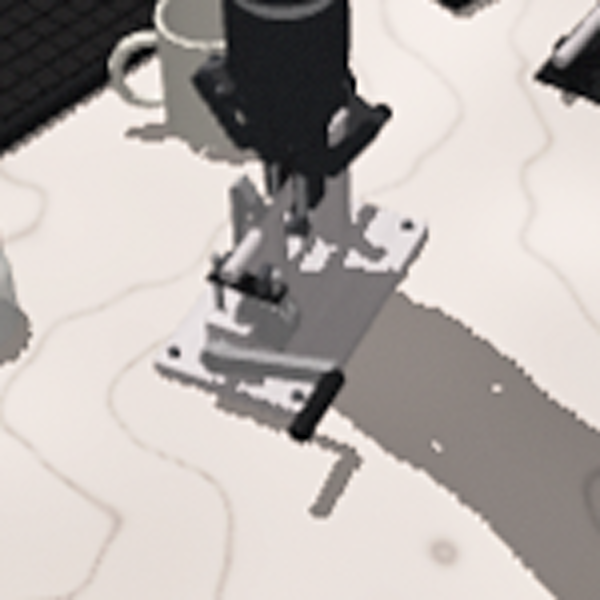

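The rod met the floor at the expected height: force rises steeply below TCP z = 0.146. The nose lies across it at about (320-390,230-300). I'll release and retreat.

Run:
```python
from h import *
th=np.radians(15.85); ex=np.array([np.cos(th),np.sin(th)]); ey=np.array([-np.sin(th),np.cos(th)])
p=np.array([.5919,.0787])+.0003*ex
r=[180,0,105.85]
d=np.load("w7.npz"); C=(d["K"],d["R"],d["t"])
for u,v,z in ((393,252,.127),(315,226,.102),(320,82.5,.094)):
    w=onz(C,u,v,z)[:2]-p; print((ex@w*1e3).round(1),(ey@w*1e3).round(1))
robot.line_to([p[0],p[1],.146],vel=.02,rotation=r)
robot.set_gripper(.05)
s=robot.observe(); print(s["ft_force"].round(1),s["gripper_width"])
robot.line_to([p[0],p[1],.26],vel=.15,rotation=r)
q=p-.03*ex+.03*ey
robot.move_pose([q[0],q[1],.31],r); robot.pause(.1)
C=cam("wrist"); cv2.imwrite("pics/h_w.png",robot.grab_frame("wrist"));
s=robot.observe();print(s["time"])
np.savez("w8.npz",K=C[0],R=C[1],t=C[2],tp=s["tool_pos"])
a=robot.grab_frame("side");cv2.imwrite("pics/h_s.png",cv2.resize(a[200:350,220:370],None,fx=4,fy=4,interpolation=cv2.INTER_CUBIC))
```

```text
16.7 51.8
-1.4 50.5
0.0 89.2
[-0.1  0.5 -0.3] 0.05013723676010939
17.3833
```

View pics/h_w.png

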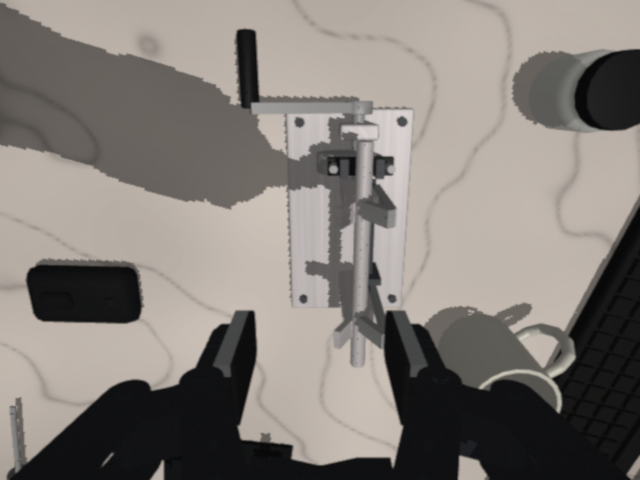

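View pics/h_s.png

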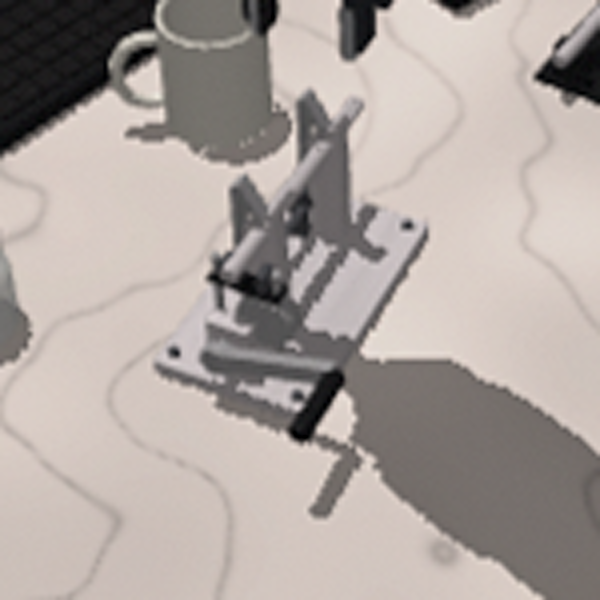

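The rod is seated in both clips and released, running from about (364,138) to (358,366). The handle runs from (246,31) to (249,106). I'll measure rod centring and the handle.

Run:
```python
from h import *
im=cv2.imread("pics/h_w.png")
cv2.imwrite("pics/h_c.png",np.hstack([cv2.resize(im[115:215,310:410],None,fx=4,fy=6,interpolation=cv2.INTER_CUBIC),cv2.resize(im[290:390,310:410],None,fx=4,fy=6,interpolation=cv2.INTER_CUBIC)]))
```

```text
(no output)
```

View pics/h_c.png

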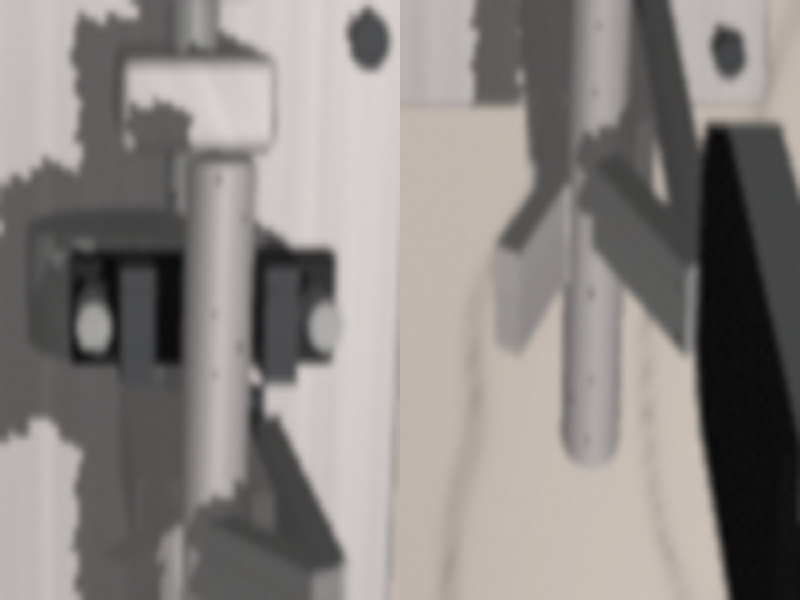

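```bash
cat >> h.py <<'E'
th=np.radians(15.85); ex=np.array([np.cos(th),np.sin(th)]); ey=np.array([-np.sin(th),np.cos(th)])
p=np.array([.5919,.0787])+.0003*ex
r=[180,0,105.85]
def fx(w): w=np.asarray(w)[:2]-p; return (np.array([ex@w,ey@w])*1e3).round(1)
def tw(x,y,z): q=p+x*ex+y*ey; return [q[0],q[1],z]
E
python3 - <<'E'
from h import *
d=np.load("w8.npz"); C=(d["K"],d["R"],d["t"])
print("rod ends",fx(onz(C,365,140,.088)),fx(onz(C,358.5,367.5,.094)))
for u,v in ((246,31),(247.5,68),(249,104)): print("handle",fx(onz(C,u,v,.061)))
robot.move_pose(tw(-.082,.140,.20),r)
robot.line_to(tw(-.082,.140,.116),vel=.12,guard=12)
s=robot.observe(); print(s["tool_pos"],s["ft_force"].round(1))
robot.pause(.05)
C=cam("wrist"); cv2.imwrite("pics/i_w.png",robot.grab_frame("wrist")); print(s["time"])
E
```

```text
rod ends [ 0.  89.9] [  0.6 -90.4]
handle [-82.3 161.2]
handle [-82.7 137.5]
handle [-82.9 113.2]
[0.47570799 0.19099972 0.11689524] [ 0.  -0.8  0.8]
18.9833
```

View pics/i_w.png

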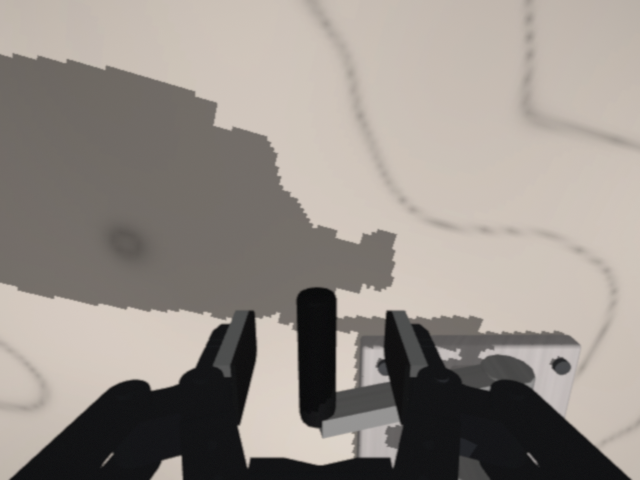

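The rod ends at +89.9 and -90.4 mm confirm it is centred. The handle sits centred between the fingers at about (317,355). I'll grip it and turn it along the arc.

Run:
```python
from h import *
robot.set_gripper(0.0)
s=robot.observe(); print(s["gripper_width"],s["ft_force"].round(1))
for a in np.linspace(1.3,0,9)[1:]:
    g=robot.line_to(tw(-.085*np.sin(a),.140,.038+.085*np.cos(a)+.0552),vel=.08,rotation=r,guard=30)
    s=robot.observe(); f=s["ft_force"]; print(round(a,2),g,"F",(ex@f[:2]).round(1),(ey@f[:2]).round(1),f[2].round(1),fx(s["tool_pos"]),s["tool_pos"][2].round(4),s["gripper_width"].round(4))
    if g: break
robot.pause(.3)
s=robot.observe(); f=s["ft_force"]; print((ex@f[:2]).round(1),(ey@f[:2]).round(1),f[2].round(1),fx(s["tool_pos"]),s["tool_pos"][2],s["time"])
C=cam("wrist"); np.savez("w9.npz",K=C[0],R=C[1],t=C[2]); cv2.imwrite("pics/j_w.png",robot.grab_frame("wrist"))
a=robot.grab_frame("side");cv2.imwrite("pics/j_s.png",cv2.resize(a[200:350,220:370],None,fx=4,fy=4,interpolation=cv2.INTER_CUBIC))
a=robot.grab_frame("scene");cv2.imwrite("pics/j_c.png",a)
```

```text
0.011909879766304018 [-4.  -1.8  5.3]Traceback (most recent call last):
  File "<stdin>", line 6, in <module>
AttributeError: 'float' object has no attribute 'round'
```

That was only a print error after the first segment, so I continue the arc from there.

Run:
```python
from h import *
s=robot.observe(); print(fx(s["tool_pos"]),s["tool_pos"][2],s["ft_force"].round(1),s["time"])
for a in np.linspace(1.3,0,9)[2:]:
    g=robot.line_to(tw(-.085*np.sin(a),.140,.038+.085*np.cos(a)+.0552),vel=.08,rotation=r,guard=30)
    s=robot.observe(); f=s["ft_force"]; print("%.2f"%a,g,"F %.1f %.1f %.1f"%(ex@f[:2],ey@f[:2],f[2]),fx(s["tool_pos"]),"%.4f %.4f"%(s["tool_pos"][2],s["gripper_width"]))
    if g: break
robot.pause(.3)
s=robot.observe(); f=s["ft_force"]; print("F %.1f %.1f %.1f"%(ex@f[:2],ey@f[:2],f[2]),fx(s["tool_pos"]),s["tool_pos"][2],s["time"])
C=cam("wrist"); np.savez("w9.npz",K=C[0],R=C[1],t=C[2]); cv2.imwrite("pics/j_w.png",robot.grab_frame("wrist"))
a=robot.grab_frame("side");cv2.imwrite("pics/j_s.png",cv2.resize(a[200:350,220:370],None,fx=4,fy=4,interpolation=cv2.INTER_CUBIC))
a=robot.grab_frame("scene");cv2.imwrite("pics/j_c.png",a)
```

```text
[-77.9 140. ] 0.1291961163839117 [-6.5 -3.6  0.9] 19.8417
0.98 False F -12.6 -1.1 4.4 [-71.9 140.1] 0.1410 0.0119
0.81 False F -20.0 -2.1 7.5 [-64.4 140.2] 0.1516 0.0119
0.65 False F -27.6 -1.6 21.0 [-54.7 140.3] 0.1618 0.0120
0.49 False F -21.3 2.3 25.8 [-41.2 140.4] 0.1710 0.0119
0.32 False F -14.9 2.7 22.8 [-27.3 140.3] 0.1769 0.0116
0.16 False F -10.9 1.9 19.6 [-13.4 140.3] 0.1801 0.0116
0.00 False F -5.3 -0.0 8.6 [  0.5 140.3] 0.1800 0.0121
F -5.8 1.7 8.6 [  0.4 140.3] 0.1800404744166572 22.4167
```

View pics/j_w.png

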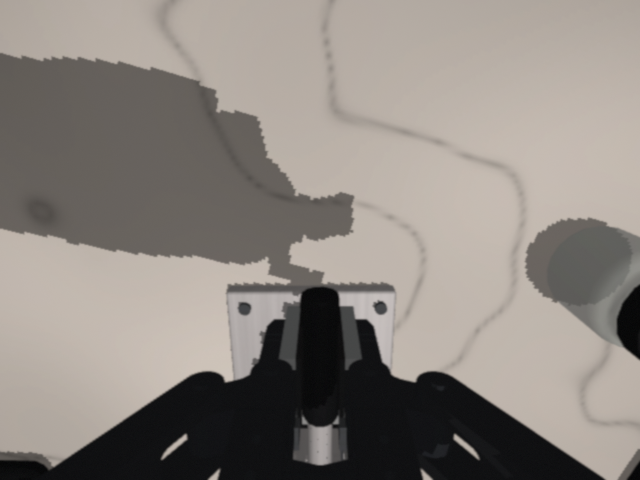

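View pics/j_s.png

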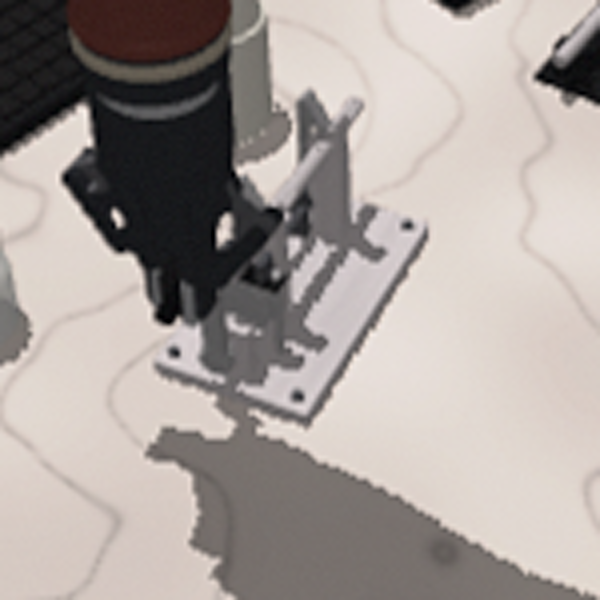

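View pics/j_c.png

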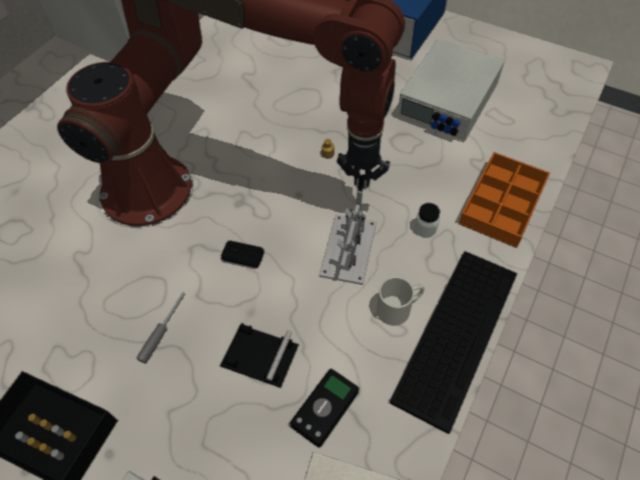

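The handle is at the top with the grip holding (TCP fixture x = 0.4 mm). The scene view shows the short rod still at about (280,355). I'll check the pivot x independently from the cam shaft seen in the earlier views.

Run:
```python
from h import *
for i,u,v in ((8,358.8,118),(5,385.4,87.2),(5,384.2,118.5),(6,253.4,88)):
    d=np.load(f"w{i}.npz"); C=(d["K"],d["R"],d["t"]); print(i,fx(onz(C,u,v,.038)))
d=np.load("w9.npz"); C=(d["K"],d["R"],d["t"])
for u,v,z in ((228,287,.012),(396,289,.012),(320,295,.123)): print("now",fx(onz(C,u,v,z)))
im=cv2.imread("pics/j_w.png")
cv2.imwrite("pics/j_wc.png",cv2.resize(im[270:470,220:420],None,fx=3,fy=3,interpolation=cv2.INTER_CUBIC))
```

```text
8 [ -0.3 102.7]
5 [ -0.  102.9]
5 [ 0.2 82.6]
6 [ -1.  103.3]
now [-58.1 113.7]
now [ 48.6 112.3]
now [  0.3 162.6]
```

View pics/j_wc.png

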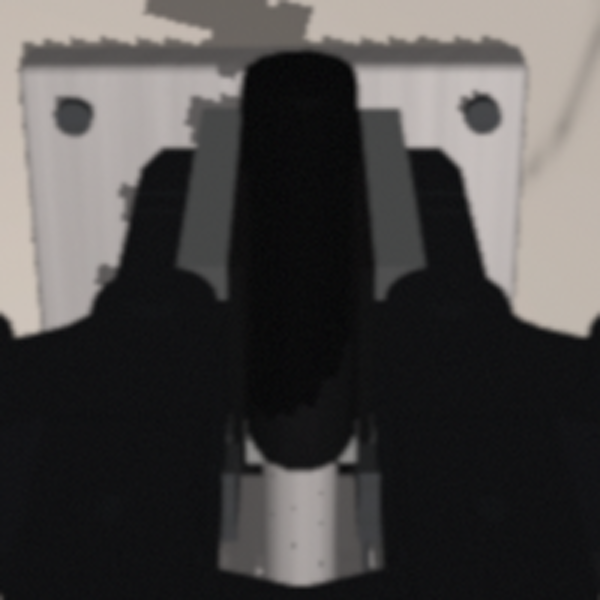

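The pivot is at x = -0.3 ± 0.5 mm and the handle at +0.3, which is upright to about 0.01 rad. One small trim, then I hand in.

Run:
```python
from h import *
robot.line_to(tw(-.0005,.140,.1792),vel=.02,rotation=r); robot.pause(.4)
s=robot.observe(); f=s["ft_force"]; print("F %.1f %.1f %.1f"%(ex@f[:2],ey@f[:2],f[2]),fx(s["tool_pos"]),s["tool_pos"][2],s["gripper_width"],s["time"])
robot.job_done()
```

```text
F -5.4 1.7 6.8 [ -0.5 140.3] 0.1800922877923577 0.0120447353011198 23.2167
the job is handed in; nothing more can be done
```

The long rod is seated in both fork clips with the jaw closed over it and released. The cam lever is held upright in the gripper, and I handed the job in at 23.2 s.

- **Rod:** Pressing down, the force rose steeply at the expected floor height. After release, the rod ends measured +89.9 and -90.4 mm along the seat, and the jaw noses lay closed over the rod at both clips.
- **Lever:** The last handle position was 0.5 mm in front of my seat reference. The cam shaft measured -0.3 ± 0.5 mm in the camera views, so the lever is upright to about 0.01 rad. The gripper still held the handle, with about 5 N of spring pull on it.
- **Forces:** The wrist force reached roughly 35 N partway along the lever arc, well under the 120 N limit. At the end the handle was still pushing up on the tool with about 7 N, a small height mismatch I did not trim away fully.
- **Not checked:** I did not measure the yoke height directly, because the gripper hid it; full lift is inferred from the lever angle. The last scene picture, taken just before the final trim, showed the short rod and the other bench items where they started.
- **Script error:** A print error stopped the lever script after its first segment. I continued from there with nothing disturbed.

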